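Brake lever check on a loan scooter

TASK

Check the hand brakes of the club's loan scooter, whose handlebar is clamped on the table. With the fingertips or the outside of the fingers, press the long brake lever in towards its grip until it stops short of the bar, keep it in for a moment and let it spring all the way back; then press the short lever in to its stop in the same way and finish while still holding it in there. Do not force the levers, do not grasp anything or touch the rubber grips, and leave the other things on the table where they are.

Things in the scene. Friction and masses are not known exactly. Their poses are not given: they have to be found in the camera images.
- handlebar: Scooter T-bar, fixed, stem upright in a 150 x 110 x 14 mm base plate on the table. Origin: centre of the plate's underside. Own y runs along the bar, z up, -x is the side where both levers stand (towards the robot). Bar: 22 mm tube, 460 mm long, centre line 120 mm above the table. Lever brackets at own y = +85 and -85 mm reach 45 mm out to -x. The space under the levers is open.
- grip_left: Black rubber grip on the handlebar's own +y end, behind the long lever: 32 mm thick (38 mm at the end flange), 125 mm long. Origin at its centre, on the bar's centre line, own y along the bar. Not to be touched.
- grip_right: Black rubber grip on the handlebar's own -y end, behind the short lever, same size and axes. Not to be touched.
- long_lever (a joint): Long dark-metal brake lever on the bar's +y half, pin at handlebar (-40, +85) mm. 0 = released, grows when pressed; hard stop 0.28 rad, 16 mm short of the grip. Blade 8 mm thick, 16 mm tall, 120 mm above the table, runs along the bar 18 to 115 mm outboard of the pin, ball end 16 mm; released, its outer face is 76 mm from the bar's centre line. Spring: 5 N at the pad released, 9 N at stop; springs back.
- long_lever_pad (a point): Pressing point on the outer (-x, away from the bar) face of the long lever's blade, 85 mm outboard of its pin, at mid height of the blade; moves with the lever. Released, its axes are the handlebar's: press towards +x. From released to stop it travels about 25 mm.
- short_lever (a joint): Short dark-metal brake lever on the bar's -y half, pin at handlebar (-40, -85) mm. 0 = released, grows when pressed; hard stop 0.34 rad, 20 mm short of the grip. Blade like the long one's, but only 18 to 78 mm outboard of the pin. Spring: 6.5 N at the pad released, 14 N at stop; springs back.
- short_lever_pad (a point): Pressing point on the outer (-x) face of the short lever's blade, 60 mm outboard of its pin, at mid height; moves with the lever. Released, its axes are the handlebar's: press towards +x. From released to stop it travels about 24 mm.
- spanner: Bystander: steel spanner, 150 mm, lying on the table on the levers' side of the bar. Origin near its middle.
- driver: Bystander: screwdriver with black handle, 170 mm, lying beyond the bar. Origin near its middle.
- parts_box: Bystander: small cardboard box, 70 x 50 x 30 mm, on the levers' side, between the two levers. Origin: centre of its underside.
- mug: Bystander: white mug, 76 mm wide, 85 mm high, beyond the bar. Origin: centre of its underside.
- drink: Bystander: brown glass bottle, 60 mm wide, 200 mm high, beyond the bar behind the stem. Origin: centre of its underside.
- tape: Bystander: roll of brown tape, 90 mm across, 22 mm high, on the table by the end of the short lever. Origin: centre of its underside.
- wheel: Bystander: grey scooter wheel lying flat, 100 mm across, 24 mm high, to the robot's right. Origin: centre of its underside.

How it is judged:
By the outcome, as a careful person would: the job done as asked, in the order asked, and still so for the second after the job is handed in, while the arm keeps its last pose, push and grip.
It also fails if it takes over 51 s, if anything falls off the work surface, if the arm or the gripper's body presses on something with over 40 N, if the wrist force passes 120 N, or if a joint passes its speed limit or range.

ROBOT

A 6-joint arm with a two-finger parallel gripper is mounted at the origin on the work surface. World frame = base frame: x ahead of the robot, y to its left, z up, the work surface at z = 0. Lengths are in m, angles in degrees, forces in N, time in s.
With the tool pointing down it reaches from about 0.375 to 0.9 m from the base axis. Payload 3.1 kg.
Tool frame: the origin (TCP) lies at the very end of the fingers, on their centre line; the grasp point (between the pads) lies 19 mm behind it; z points along the fingers, y is the line along which they close (so a half turn about z gives the same grasp; the last joint's range is limited). The gripper opens to 87 mm and grips with 3 to 60 N. Pads are 19 mm wide; open, the fingers measure 117 mm over their backs; the gripper's body (75 mm by 190 mm) begins 51 mm behind the grasp point.
Start: joints at [61.392, 30.224, 82.088, -0, 67.689, -10.227], TCP at [0.197, 0.593, 0.223] pointing down, gripper open.
Joint ranges: [-176.69, 176.69], [-43.24, 126.21], [12.49, 139.97], [-82, 262], [0, 151.66], [-163.58, 163.58]. Speed limits (degrees/s): [159.86, 159.86, 180, 180, 180, 180].

INTERFACE

Orientations are given as a 3x3 rotation matrix whose columns are the frame's x, y, z axes.
In Python, from rig import bot gives the robot as it stands.
- The arm moves only by the tool move_arm, never from a script. Its argument "increments" is a list of rows, each an object with "xyz": the shift along the tool's x, y, z in mm, a list of three; "roll": the turn about the tool's z in rad; "grip": the opening in per cent of the stroke, from 0 (shut) to 100 (fully open). A call has 1 to 5 rows; each row shifts and turns the commanded pose from where the row before left it, along the tool's axes as they then stand; what a row does not reach is not made up. A row lasts 1/12 s, in which the tool goes at most 41.7 mm and 7.16 degrees, less where a joint would pass 70% of its speed; a pose out of reach is approached as far as the arm can. A call is refused whole if a number of a shift passes 41.7 or a number of a turn 0.125, either way. A call with a gripper value outside its range is refused whole. The fingers move at their own pace and stop on an object; the grip force is fixed at half the most. Time passes only in rows, so rows that do not move let the fingers close. It gives the time, the measured TCP pose, the force, the opening and the grip force at its end, in the units of the state.
- bot.read_state(): the state, without advancing time (a new reading comes with each control period).
- bot.capture(name): name is "side" or "top"; returns (picture, depth): 400x640x3 uint8, red, green, blue; 400x640 float32, m along the optical axis (not along the pixel's ray), 0 where there is no reading.
- bot.camera_model(name): a dict with "intrinsics" (3x3 intrinsics, pixels), "rvec" (rotation vector, rad) and "tvec" (3), from world to camera coordinates, as OpenCV has them. Camera axes: x right, y down, z forward; pixel columns grow to the right and rows downward; lengths in m; the calibration is good to about 2 mm. A picture is of the moment at which its call begins. camera_model takes no time and is no camera call.
- bot.hand_in(): hands the job in; it is judged then, once.
Trained networks look in the newest picture that a camera, given by its name, has taken for a name from the list of things; names that differ only in an ending like _2 or _b are one class to them, and where a whole thing is asked for, a point or a joint stands for the part that bears it (a point fixed in the world has none). Each returns a list of dicts, best first, with "conf" (0 to 1); they miss things now and then, are a little off and sometimes report something else, mostly with a low value. They report only what shows in the picture. A call takes as long as a camera call.
- bot.spot_in(label, camera): "at" ([x, y, z] in m, in the coordinates of the camera as it stood for that picture, good to about 4 mm: the middle of the surface that is visible of it).
- bot.trace(label, camera): "mask" (400x640 bool, what is visible of it).
The state is a dict: "time_s": time; "joint_positions": joint angles; "qvel": joint speeds; "tau": joint torques, N m; "position": TCP position; "tcp_rot": TCP orientation; "force": force on the tool from outside, world axes, zero at the start; "moment": the same for the moment, N m; "opening": opening from 0.0 (shut) to 1.0 (fully open); "grasp_force": force on a finger pad.
Only numpy, scipy, OpenCV 4.12 (cv2) and the standard library are available. Lean on these libraries where they do the work, as an engineer would, in place of code of your own. Each camera call takes 0.05 s, during which the arm holds its last target. There are 200 camera calls.

## Working session

There is one attempt and no reset: what is moved stays moved. The work goes in short steps, Python scripts to look and compute and a tool call to move; the robot and the scene stay as the last step left them, time stands still between calls to the robot, and variables do not carry over. Pictures are saved under pics/ and viewed, at most 10 in all, crops included, and the job is handed in when it is done.

Besides the shell and the picture viewer there is one more tool, called after "Request:" as a command line: name --argument value ..., lists and objects as JSON in quotes. move_arm: Moves the arm, as the interface text tells. Its arguments: {"type":"object","properties":{"increments":{"type":"array"}},"required":["increments"]}

```bash
mkdir -p pics; cat > h.py <<'E'
import numpy as np,cv2
from rig import bot
def cam(n):
    m=bot.camera_model(n);R=cv2.Rodrigues(np.array(m["rvec"],float))[0];return np.array(m["intrinsics"]),R,np.array(m["tvec"],float).ravel()
def w(n,p):
    K,R,t=cam(n);return R.T@(np.array(p)-t)
def cloud(n,d,mask):
    K,R,t=cam(n);v,u=np.nonzero(mask&(d>0));z=d[v,u]
    P=np.c_[(u-K[0,2])/K[0,0]*z,(v-K[1,2])/K[1,1]*z,z];return (P-t)@R
E
python3 - <<'E'
from h import *
np.set_printoptions(precision=4,suppress=True)
for n in("top","side"):
    p,d=bot.capture(n);cv2.imwrite(f"pics/{n}0.png",p[:,:,::-1]);np.save(n+"d.npy",d)
    K,R,t=cam(n);print(n,-R.T@t)
    for l in("handlebar","grip_left","grip_right","long_lever","short_lever","long_lever_pad","short_lever_pad","parts_box","tape","spanner","drink","wheel","mug"):
        r=bot.spot_in(l,n);print(l,[(w(n,x["at"]),round(x["conf"],2)) for x in r[:2]])
s=bot.read_state();print(s)
E
```

```text
top [ 0.4195 -0.1094  1.0311]
handlebar [(array([0.5313, 0.0029, 0.1308]), 0.81)]
grip_left [(array([0.5347, 0.1753, 0.1327]), 0.81)]
grip_right [(array([ 0.5434, -0.17  ,  0.1354]), 0.69)]
long_lever [(array([0.4681, 0.1389, 0.1304]), 0.58)]
short_lever [(array([ 0.4758, -0.1171,  0.1234]), 0.72)]
long_lever_pad [(array([0.4732, 0.1373, 0.1245]), 0.64)]
short_lever_pad [(array([ 0.3413, -0.4498,  0.0212]), 0.73), (array([ 0.4767, -0.1134,  0.1279]), 0.46)]
parts_box [(array([0.4148, 0.0028, 0.0286]), 0.87), (array([ 0.474 , -0.115 ,  0.1277]), 0.45)]
tape [(array([ 0.5005, -0.254 ,  0.0222]), 0.66), (array([ 0.4775, -0.1175,  0.1278]), 0.51)]
spanner [(array([0.4088, 0.1374, 0.004 ]), 0.62), (array([ 0.6782, -0.161 ,  0.0205]), 0.48)]
drink [(array([0.6855, 0.0248, 0.1249]), 0.91)]
wheel [(array([ 0.3376, -0.4522,  0.0186]), 0.86)]
mug [(array([0.647 , 0.1736, 0.0393]), 0.83), (array([ 0.6794, -0.1628,  0.019 ]), 0.37)]
side [ 0.3211 -0.9756  1.0795]
handlebar [(array([ 0.5319, -0.0196,  0.1296]), 0.81)]
grip_left [(array([0.5295, 0.1725, 0.1306]), 0.65)]
grip_right [(array([ 0.5475
[... 548 characters left out ...]

wheel [(array([ 0.3381, -0.4606,  0.0244]), 0.94), (array([ 0.5318, -0.0191,  0.1227]), 0.65)]
mug [(array([0.6374, 0.1449, 0.0542]), 0.59)]
{'time_s': 1.4, 'joint_positions': array([ 61.3938,  30.2234,  82.0865,  -0.0002,  67.6911, -10.2291]), 'qvel': array([ 0.0959, -0.0683,  0.0525,  0.0642, -0.0673, -0.0102]), 'tau': array([ -0.0006, -44.0007, -17.6984,   0.0633,   0.0505,  -0.    ]), 'position': array([0.197 , 0.5931, 0.2226]), 'tcp_rot': array([[-0.949 ,  0.3153, -0.    ],
       [ 0.3153,  0.949 , -0.    ],
       [-0.    , -0.    , -1.    ]]), 'force': array([-0.546 ,  0.3112,  0.1592]), 'moment': array([ 0.0639, -0.0186,  0.005 ]), 'grasp_force': 0.0, 'opening': 1.0035192827532273}
```

View pics/top0.png

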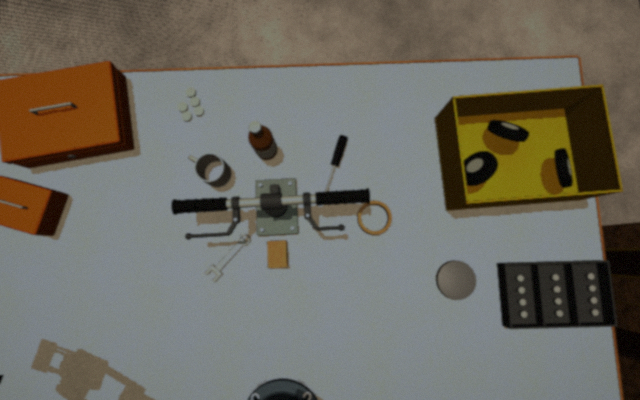

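View pics/side0.png

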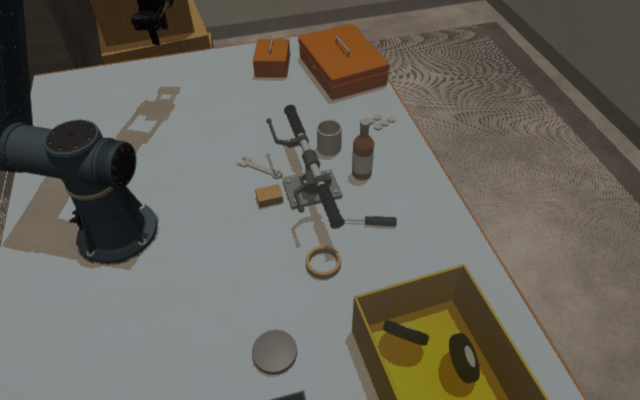

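Top view: the bar runs from (172,207) to (369,196), the long lever ends at (187,237) and the short lever at (343,228). The tape is at (375,217), the spanner at (228,258) and the box at (277,254). Next I refine the bar pose.

```bash
python3 - <<'E'
from h import *
np.set_printoptions(precision=4,suppress=True)
d=np.load("topd.npy");P=cloud("top",d,d>0)
s=(P[:,2]>.105)&(P[:,2]<.15)&(P[:,0]>.43)&(P[:,0]<.58)&(abs(P[:,1])<.3);Q=P[s]
b=Q[Q[:,0]>.51];b=b[b[:,2]>.125]
for _ in range(4):
    k=np.polyfit(b[:,1],b[:,0],1);r=b[:,0]-np.polyval(k,b[:,1]);b=b[abs(r)<.016]
print("bar x=",k,"ends y",b[:,1].min(),b[:,1].max(),"z",np.percentile(b[:,2],[50,95]),len(b))
yaw=np.arctan(-k[0]);mid=(b[:,1].min()+b[:,1].max())/2;o=np.array([np.polyval(k,mid),mid])
R=np.array([[np.cos(yaw),-np.sin(yaw)],[np.sin(yaw),np.cos(yaw)]])
print("yaw",yaw,"origin",o)
L=(Q[:,:2]-o)@R
for sg,nm in((1,"long"),(-1,"short")):
    m=(L[:,0]<-.03)&(L[:,1]*sg>.06);A=L[m];Z=Q[m,2]
    print(nm,len(A),"y ext",A[:,1].min(),A[:,1].max(),"z",np.median(Z))
    for y in np.arange(.08,.22,.015):
        q=A[abs(A[:,1]*sg-y)<.0075]
        if len(q):print(round(y,3),len(q),q[:,0].min(),q[:,0].max())
for nm,p in(("long pad",(-.076,.17)),("short pad",(-.076,-.145))):print(nm,o+R@np.array(p))
E
```

```text
bar x= [-0.0292  0.5417] ends y -0.22794969310425037 0.23918843216703167 z [0.1329 0.1384] 2221
yaw 0.02919475062454275 origin [0.5415 0.0056]
long 294 y ext 0.07624162282916036 0.2063108850637073 z 0.12622474113167054
0.08 46 -0.05147009308367755 -0.03032199107785213
0.095 67 -0.07182966595330252 -0.03026353030159987
0.11 31 -0.07426722834463907 -0.0602106981573312
0.125 20 -0.07483444558284316 -0.06816423916528604
0.14 27 -0.07470034190384148 -0.0673174407703822
0.155 21 -0.07402084184719292 -0.06675739090667848
0.17 21 -0.07471154859100229 -0.06801866590800325
0.185 27 -0.07480992817355885 -0.06706041684117747
0.2 34 -0.0782707228142783 -0.06424549498545408
short 221 y ext -0.17061407928168962 -0.07791844521759642 z 0.126747103426555
0.08 34 -0.04968598875668418 -0.030612997136807027
0.095 62 -0.0714007406147174 -0.031277625714984984
0.11 31 -0.07465437557074955 -0.057729567278968184
0.125 19 -0.0746160047446728 -0.06813860496469502
0.14 27 -0.07441738724156788 -0.06653540628691898
0.155 29 -0.07712941191292937 -0.06321002686597824
0.17 19 -0.07746581204068256 -0.06335507700824905
long pad [0.4606 0.1733]
short pad [ 0.4698 -0.1415]
```

Request:
move_arm --increments '[{"xyz": [0, 0, 0], "roll": -0.07, "grip": 0}, {"xyz": [-16.3, -17.4, 0], "roll": 0, "grip": 0}, {"xyz": [-16.3, -17.4, 0], "roll": 0, "grip": 0}, {"xyz": [-16.3, -17.4, 0], "roll": 0, "grip": 0}, {"xyz": [-16.3, -17.4, 0], "roll": 0, "grip": 0}]'

```text
time_s: 1.82
position: [0.2432, 0.5087, 0.2225]
tcp_rot: [[-0.969, 0.248, 0.0], [0.248, 0.969, 0.0], [-0.0, 0.0, -1.0]]
force: [0.5, -0.6, 1.4]
opening: 0.704
grasp_force: 0.0
```

Request:
move_arm --increments '[{"xyz": [-20.5, -22, 0], "roll": 0, "grip": 0}, {"xyz": [-20.5, -22, 0], "roll": 0, "grip": 0}, {"xyz": [-20.5, -22, 0], "roll": 0, "grip": 0}, {"xyz": [-20.5, -22, 0], "roll": 0, "grip": 0}, {"xyz": [-20.5, -22, 0], "roll": 0, "grip": 0}]'

```text
time_s: 2.23
position: [0.3155, 0.3763, 0.2228]
tcp_rot: [[-0.969, 0.248, 0.0], [0.248, 0.969, 0.0], [-0.0, 0.0, -1.0]]
force: [1.0, -0.2, -0.3]
opening: 0.325
grasp_force: 0.0
```

Request:
move_arm --increments '[{"xyz": [-20.5, -22, 0], "roll": 0, "grip": 0}, {"xyz": [-20.5, -22, 0], "roll": 0, "grip": 0}, {"xyz": [-20.5, -22, 0], "roll": 0, "grip": 0}, {"xyz": [-20.5, -22, 0], "roll": 0, "grip": 0}, {"xyz": [-20.5, -22, 0], "roll": 0, "grip": 0}]'

```text
time_s: 2.65
position: [0.3876, 0.2442, 0.2228]
tcp_rot: [[-0.969, 0.248, 0.001], [0.248, 0.969, 0.0], [-0.001, 0.0, -1.0]]
force: [0.3, -0.1, 0.2]
opening: 0.02
grasp_force: 0.0
```

Request:
move_arm --increments '[{"xyz": [-18.5, -19.3, 10], "roll": 0, "grip": 0}, {"xyz": [-18.5, -19.3, 20], "roll": 0, "grip": 0}, {"xyz": [-18.5, -19.3, 20], "roll": 0, "grip": 0}, {"xyz": [0, 0, 25], "roll": 0, "grip": 0}, {"xyz": [0, 0, 25], "roll": 0, "grip": 0}]'

```text
time_s: 3.07
position: [0.4283, 0.1743, 0.1222]
tcp_rot: [[-0.968, 0.251, 0.003], [0.251, 0.968, 0.0], [-0.003, 0.001, -1.0]]
force: [0.1, -0.0, -0.1]
opening: 0.006
grasp_force: 0.0
```

Request:
move_arm --increments '[{"xyz": [0, 0, 15], "roll": 0, "grip": 0}, {"xyz": [0, 0, 0], "roll": 0, "grip": 0}, {"xyz": [0, 0, 0], "roll": 0, "grip": 0}]'

```text
time_s: 3.32
position: [0.4261, 0.1755, 0.1072]
tcp_rot: [[-0.969, 0.248, -0.002], [0.248, 0.969, -0.0], [0.002, -0.001, -1.0]]
force: [0.3, 1.4, 0.4]
opening: 0.009
grasp_force: 0.0
```

```bash
python3 - <<'E'
from h import *
p,d=bot.capture("top");q,_=bot.capture("side")
cv2.imwrite("pics/a1.png",np.hstack([cv2.resize(p[160:290,150:390],None,fx=1.6,fy=1.6),cv2.resize(q[80:210,220:460],None,fx=1.6,fy=1.6)])[:,:,::-1])
print(bot.read_state()["position"],bot.read_state()["force"])
E
```

```text
[0.42718526 0.1759028  0.10845201] [0.19866323 0.36592016 0.31253406]
```

View pics/a1.png

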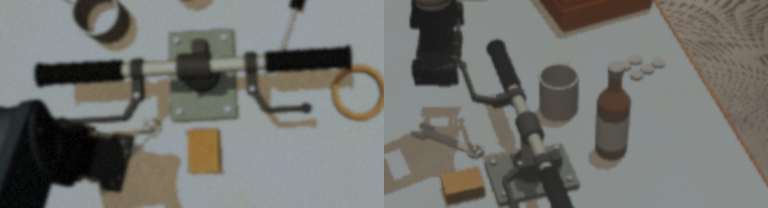

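Side view: the closed gripper is beside the long lever, and nothing has been disturbed. Now I press.

Request:
move_arm --increments '[{"xyz": [-4, 1.7, 0], "roll": 0, "grip": 0}, {"xyz": [-4, 1.7, 0], "roll": 0, "grip": 0}, {"xyz": [-4, 1.7, 0], "roll": 0, "grip": 0}, {"xyz": [-4, 1.7, 0], "roll": 0, "grip": 0}, {"xyz": [-4, 1.7, 0], "roll": 0, "grip": 0}]'

```text
time_s: 3.83
position: [0.4487, 0.1791, 0.1079]
tcp_rot: [[-0.969, 0.248, 0.001], [0.248, 0.969, 0.0], [-0.001, 0.0, -1.0]]
force: [0.1, -0.4, 0.6]
opening: 0.007
grasp_force: 0.0
```

Request:
move_arm --increments '[{"xyz": [-2, 0.8, 0], "roll": 0, "grip": 0}, {"xyz": [-2, 0.8, 0], "roll": 0, "grip": 0}, {"xyz": [-2, 0.8, 0], "roll": 0, "grip": 0}, {"xyz": [-2, 0.8, 0], "roll": 0, "grip": 0}]'

```text
time_s: 4.17
position: [0.4537, 0.1804, 0.1072]
tcp_rot: [[-0.969, 0.249, -0.006], [0.249, 0.969, 0.001], [0.006, -0.001, -1.0]]
force: [-6.0, 3.1, 4.0]
opening: 0.006
grasp_force: 3.1
```

Request:
move_arm --increments '[{"xyz": [-2, 0.8, 0], "roll": 0, "grip": 0}, {"xyz": [-2, 0.8, 0], "roll": 0, "grip": 0}, {"xyz": [-2, 0.8, 0], "roll": 0, "grip": 0}, {"xyz": [0, 0, 0], "roll": 0, "grip": 0}]'

```text
time_s: 4.5
position: [0.4594, 0.182, 0.107]
tcp_rot: [[-0.968, 0.249, -0.007], [0.249, 0.969, 0.002], [0.007, -0.0, -1.0]]
force: [-6.7, 5.5, 3.4]
opening: 0.007
grasp_force: 3.5
```

Request:
move_arm --increments '[{"xyz": [-2, 0.8, 0], "roll": 0, "grip": 0}, {"xyz": [-2, 0.8, 0], "roll": 0, "grip": 0}, {"xyz": [-2, 0.8, 0], "roll": 0, "grip": 0}, {"xyz": [-2, 0.8, 0], "roll": 0, "grip": 0}, {"xyz": [0, 0, 0], "roll": 0, "grip": 0}]'

```text
time_s: 4.92
position: [0.4673, 0.1838, 0.1069]
tcp_rot: [[-0.968, 0.249, -0.008], [0.249, 0.968, 0.003], [0.009, 0.001, -1.0]]
force: [-8.9, 7.1, 3.6]
opening: 0.004
grasp_force: 4.5
```

Request:
move_arm --increments '[{"xyz": [-2, 0.8, 0], "roll": 0, "grip": 0}, {"xyz": [-2, 0.8, 0], "roll": 0, "grip": 0}, {"xyz": [0, 0, 0], "roll": 0, "grip": 0}]'

```text
time_s: 5.17
position: [0.4713, 0.1845, 0.1069]
tcp_rot: [[-0.968, 0.249, -0.009], [0.249, 0.968, 0.003], [0.009, 0.001, -1.0]]
force: [-6.7, 7.6, 3.3]
opening: 0.004
grasp_force: 4.8
```

Request:
move_arm --increments '[{"xyz": [-2, 0.8, 0], "roll": 0, "grip": 0}, {"xyz": [0, 0, 0], "roll": 0, "grip": 0}, {"xyz": [0, 0, 0], "roll": 0, "grip": 0}]'

```text
time_s: 5.42
position: [0.4731, 0.1848, 0.1069]
tcp_rot: [[-0.968, 0.249, -0.009], [0.249, 0.968, 0.003], [0.009, 0.0, -1.0]]
force: [-7.9, 9.2, 4.1]
opening: 0.003
grasp_force: 4.9
```

Request:
move_arm --increments '[{"xyz": [-2, 1, 0], "roll": 0, "grip": 0}, {"xyz": [0, 0, 0], "roll": 0, "grip": 0}, {"xyz": [0, 0, 0], "roll": 0, "grip": 0}]'

```text
time_s: 5.67
position: [0.4752, 0.1851, 0.1069]
tcp_rot: [[-0.968, 0.249, -0.009], [0.249, 0.968, 0.002], [0.01, 0.0, -1.0]]
force: [-9.0, 7.5, 4.5]
opening: 0.007
grasp_force: 5.0
```

Request:
move_arm --increments '[{"xyz": [-2, 1, 0], "roll": 0, "grip": 0}, {"xyz": [0, 0, 0], "roll": 0, "grip": 0}, {"xyz": [0, 0, 0], "roll": 0, "grip": 0}]'

```text
time_s: 5.92
position: [0.477, 0.1854, 0.1068]
tcp_rot: [[-0.968, 0.249, -0.01], [0.249, 0.968, 0.002], [0.01, -0.001, -1.0]]
force: [-9.7, 7.1, 5.1]
opening: 0.004
grasp_force: 5.1
```

```bash
python3 - <<'E'
from h import *
p,d=bot.capture("top")
cv2.imwrite("pics/a2.png",cv2.resize(p[180:290,150:300],None,fx=4,fy=4,interpolation=cv2.INTER_CUBIC)[:,:,::-1])
s=bot.read_state();print(s["position"],s["force"],s["moment"])
P=cloud("top",d,d>0);o=np.array([.5415,.0056]);c,n=np.cos(.0292),np.sin(.0292)
L=(P[:,:2]-o)@np.array([[c,-n],[n,c]])
m=(P[:,2]>.11)&(P[:,2]<.14)&(L[:,0]<-.02)&(L[:,0]>-.09)&(L[:,1]>.08)&(L[:,1]<.22)
for y in np.arange(.09,.22,.015):
    q=L[m&(abs(L[:,1]-y)<.0075)]
    if len(q):print(round(y,3),len(q),q[:,0].min(),q[:,0].max())
E
```

```text
[0.47701376 0.1853496  0.10685155] [-9.1081105   6.20105526  4.36503406] [1.17704031 1.37417436 0.07051034]
0.09 71 -0.05761297447225351 -0.020974478196240324
0.105 17 -0.06477489907768086 -0.04379137649853193
```

View pics/a2.png

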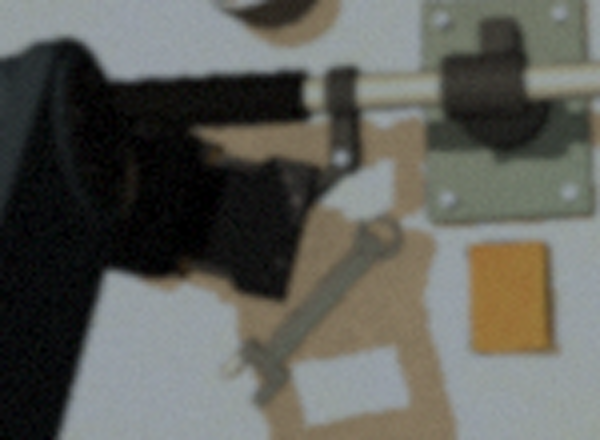

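Top crop: the lever is swung in, the gripper overlies it, and the spanner and box are undisturbed. No sharp force rise yet, so I continue in small steps.

Request:
move_arm --increments '[{"xyz": [-2, 0.7, 0], "roll": 0, "grip": 0}, {"xyz": [0, 0, 0], "roll": 0, "grip": 0}, {"xyz": [0, 0, 0], "roll": 0, "grip": 0}]'

```text
time_s: 6.22
position: [0.4773, 0.1854, 0.1068]
tcp_rot: [[-0.968, 0.249, -0.014], [0.249, 0.968, 0.002], [0.014, -0.002, -1.0]]
force: [-11.2, 7.0, 6.9]
opening: 0.003
grasp_force: 6.4
```

Request:
move_arm --increments '[{"xyz": [-1.5, 0.5, 0], "roll": 0, "grip": 0}, {"xyz": [0, 0, 0], "roll": 0, "grip": 0}, {"xyz": [0, 0, 0], "roll": 0, "grip": 0}]'

```text
time_s: 6.47
position: [0.4774, 0.1854, 0.1067]
tcp_rot: [[-0.968, 0.249, -0.017], [0.249, 0.968, 0.001], [0.017, -0.003, -1.0]]
force: [-14.2, 7.2, 9.4]
opening: 0.005
grasp_force: 7.5
```

Request:
move_arm --increments '[{"xyz": [-1.5, 0.5, 0], "roll": 0, "grip": 0}, {"xyz": [0, 0, 0], "roll": 0, "grip": 0}, {"xyz": [0, 0, 0], "roll": 0, "grip": 0}]'

```text
time_s: 6.72
position: [0.4774, 0.1854, 0.1067]
tcp_rot: [[-0.968, 0.249, -0.02], [0.249, 0.968, 0.001], [0.02, -0.004, -1.0]]
force: [-16.3, 5.1, 11.8]
opening: 0.005
grasp_force: 8.6
```

The TCP has stopped at x=0.477 with the force rising, so this is the stop. I hold it there, then release.

Request:
move_arm --increments '[{"xyz": [0, 0, 0], "roll": 0, "grip": 0}, {"xyz": [0, 0, 0], "roll": 0, "grip": 0}, {"xyz": [0, 0, 0], "roll": 0, "grip": 0}, {"xyz": [0, 0, 0], "roll": 0, "grip": 0}, {"xyz": [0, 0, 0], "roll": 0, "grip": 0}]'

```text
time_s: 7.13
position: [0.4774, 0.1854, 0.1067]
tcp_rot: [[-0.968, 0.249, -0.02], [0.249, 0.968, 0.001], [0.019, -0.004, -1.0]]
force: [-16.4, 6.7, 10.9]
opening: 0.006
grasp_force: 8.6
```

Request:
move_arm --increments '[{"xyz": [0, 0, 0], "roll": 0, "grip": 0}, {"xyz": [0, 0, 0], "roll": 0, "grip": 0}, {"xyz": [0, 0, 0], "roll": 0, "grip": 0}, {"xyz": [0, 0, 0], "roll": 0, "grip": 0}, {"xyz": [0, 0, 0], "roll": 0, "grip": 0}]'

```text
time_s: 7.55
position: [0.4775, 0.1854, 0.1067]
tcp_rot: [[-0.968, 0.249, -0.02], [0.249, 0.969, 0.001], [0.019, -0.004, -1.0]]
force: [-16.2, 5.9, 12.4]
opening: 0.008
grasp_force: 8.6
```

Request:
move_arm --increments '[{"xyz": [5, -2.1, 0], "roll": 0, "grip": 0}, {"xyz": [5, -2.1, 0], "roll": 0, "grip": 0}, {"xyz": [5, -2.1, 0], "roll": 0, "grip": 0}, {"xyz": [5, -2.1, 0], "roll": 0, "grip": 0}, {"xyz": [5, -2.1, 0], "roll": 0, "grip": 0}]'

```text
time_s: 7.97
position: [0.4565, 0.1807, 0.1068]
tcp_rot: [[-0.969, 0.248, -0.007], [0.248, 0.969, 0.0], [0.007, -0.002, -1.0]]
force: [-4.8, 1.0, 0.6]
opening: 0.006
grasp_force: 2.5
```

Request:
move_arm --increments '[{"xyz": [8, -3.3, 0], "roll": 0, "grip": 0}, {"xyz": [8, -3.3, 0], "roll": 0, "grip": 0}, {"xyz": [8, -3.3, 0], "roll": 0, "grip": 0}, {"xyz": [8, -3.3, 0], "roll": 0, "grip": 0}, {"xyz": [0, 0, 0], "roll": 0, "grip": 0}]'

```text
time_s: 8.38
position: [0.4244, 0.175, 0.1076]
tcp_rot: [[-0.969, 0.248, -0.002], [0.248, 0.969, -0.0], [0.001, -0.001, -1.0]]
force: [-0.6, 0.5, -1.0]
opening: 0.005
grasp_force: 0.0
```

Request:
move_arm --increments '[{"xyz": [0, 0, -25], "roll": 0, "grip": 0}, {"xyz": [0, 0, -25], "roll": 0, "grip": 0}, {"xyz": [0, 0, -25], "roll": 0, "grip": 0}, {"xyz": [0, 0, -15], "roll": 0, "grip": 0}, {"xyz": [0, 0, 0], "roll": 0, "grip": 0}]'

```text
time_s: 8.8
position: [0.4295, 0.1758, 0.2009]
tcp_rot: [[-0.969, 0.248, 0.009], [0.248, 0.969, 0.001], [-0.009, 0.004, -1.0]]
force: [0.9, -0.7, 0.3]
opening: 0.007
grasp_force: 0.0
```

Request:
move_arm --increments '[{"xyz": [0, 0, 0], "roll": -0.124, "grip": 0}, {"xyz": [0, 0, 0], "roll": -0.124, "grip": 0}, {"xyz": [0, 0, 0], "roll": -0.124, "grip": 0}, {"xyz": [0, 0, 0], "roll": -0.124, "grip": 0}, {"xyz": [0, 0, 0], "roll": -0.124, "grip": 0}]'

```text
time_s: 9.22
position: [0.4263, 0.1752, 0.1967]
tcp_rot: [[-0.93, -0.366, -0.0], [-0.366, 0.93, -0.0], [0.0, 0.0, -1.0]]
force: [0.1, 0.1, -0.2]
opening: 0.007
grasp_force: 0.0
```

Request:
move_arm --increments '[{"xyz": [10.6, -29.3, 0], "roll": 0, "grip": 0}, {"xyz": [10.6, -29.3, 0], "roll": 0, "grip": 0}, {"xyz": [10.6, -29.3, 0], "roll": 0, "grip": 0}, {"xyz": [10.6, -29.3, 0], "roll": 0, "grip": 0}, {"xyz": [10.6, -29.3, 0], "roll": 0, "grip": 0}]'

```text
time_s: 9.63
position: [0.4296, 0.0182, 0.1968]
tcp_rot: [[-0.933, -0.361, -0.0], [-0.361, 0.933, 0.0], [0.0, 0.0, -1.0]]
force: [0.7, -0.2, -0.1]
opening: 0.004
grasp_force: 0.0
```

Request:
move_arm --increments '[{"xyz": [10.6, -29.3, 0], "roll": 0, "grip": 0}, {"xyz": [10.6, -29.3, 0], "roll": 0, "grip": 0}, {"xyz": [10.6, -29.3, 0], "roll": 0, "grip": 0}, {"xyz": [10.6, -29.3, 0], "roll": 0, "grip": 0}, {"xyz": [0, 0, 0], "roll": 0, "grip": 0}]'

```text
time_s: 10.05
position: [0.4343, -0.1107, 0.1971]
tcp_rot: [[-0.934, -0.356, 0.003], [-0.356, 0.934, -0.004], [-0.002, -0.005, -1.0]]
force: [0.3, -0.3, 0.9]
opening: 0.008
grasp_force: 0.0
```

```bash
python3 - <<'E'
from h import *
p,d=bot.capture("top")
s=bot.read_state();print(s["time_s"],s["position"],s["tcp_rot"][:,0])
P=cloud("top",d,d>0);o=np.array([.5415,.0056]);c,n=np.cos(.0292),np.sin(.0292)
L=(P[:,:2]-o)@np.array([[c,-n],[n,c]])
m=(P[:,2]>.11)&(P[:,2]<.14)&(L[:,0]<-.02)&(L[:,0]>-.09)&(L[:,1]>.08)&(L[:,1]<.22)
for y in np.arange(.11,.22,.015):
    q=L[m&(abs(L[:,1]-y)<.0075)]
    if len(q):print(round(y,3),len(q),q[:,0].min(),q[:,0].max())
E
```

```text
10.1 [ 0.43319252 -0.10794933  0.19692106] [-9.34411952e-01 -3.56193590e-01 -6.55737898e-04]
0.11 30 -0.07414183382871856 -0.057737177809559205
0.125 21 -0.0747801723924948 -0.06826758000343257
0.14 25 -0.07473617581884591 -0.06712053661889976
0.155 22 -0.07402735205175415 -0.06672550526351645
0.17 21 -0.07472116772775718 -0.06801498585661703
0.185 29 -0.0746713920519197 -0.06697330601354524
0.2 32 -0.07822453159287525 -0.06412555846660005
```

The long lever has returned fully to its released position. Now the short one.

Request:
move_arm --increments '[{"xyz": [10.3, -26.8, 0], "roll": 0, "grip": 0}, {"xyz": [0, 0, 25], "roll": 0, "grip": 0}, {"xyz": [0, 0, 25], "roll": 0, "grip": 0}, {"xyz": [0, 0, 25], "roll": 0, "grip": 0}, {"xyz": [0, 0, 14], "roll": 0, "grip": 0}]'

```text
time_s: 10.52
position: [0.431, -0.132, 0.1061]
tcp_rot: [[-0.933, -0.361, -0.003], [-0.361, 0.933, 0.002], [0.002, 0.003, -1.0]]
force: [-1.0, 0.5, -0.0]
opening: 0.004
grasp_force: 0.0
```

Request:
move_arm --increments '[{"xyz": [0, 0, 0], "roll": 0, "grip": 0}, {"xyz": [0, 0, 0], "roll": 0, "grip": 0}, {"xyz": [0, 0, 0], "roll": 0, "grip": 0}]'

```text
time_s: 10.77
position: [0.4329, -0.1333, 0.1089]
tcp_rot: [[-0.932, -0.362, 0.001], [-0.362, 0.932, -0.0], [-0.0, -0.0, -1.0]]
force: [0.7, 0.2, -0.2]
opening: 0.007
grasp_force: 0.0
```

Request:
move_arm --increments '[{"xyz": [-3.4, -2.5, 0], "roll": 0, "grip": 0}, {"xyz": [-3.4, -2.5, 0], "roll": 0, "grip": 0}, {"xyz": [-3.4, -2.5, 0], "roll": 0, "grip": 0}, {"xyz": [-3.4, -2.5, 0], "roll": 0, "grip": 0}, {"xyz": [-3.4, -2.5, 0], "roll": 0, "grip": 0}]'

```text
time_s: 11.18
position: [0.4538, -0.1396, 0.109]
tcp_rot: [[-0.933, -0.361, 0.001], [-0.361, 0.933, -0.001], [-0.001, -0.001, -1.0]]
force: [1.6, 0.4, 0.4]
opening: 0.007
grasp_force: 0.0
```

Request:
move_arm --increments '[{"xyz": [-1.8, -1.3, 0], "roll": 0, "grip": 0}, {"xyz": [-1.8, -1.3, 0], "roll": 0, "grip": 0}, {"xyz": [-1.8, -1.3, 0], "roll": 0, "grip": 0}, {"xyz": [-1.8, -1.3, 0], "roll": 0, "grip": 0}, {"xyz": [0, 0, 0], "roll": 0, "grip": 0}]'

```text
time_s: 11.6
position: [0.459, -0.1407, 0.1083]
tcp_rot: [[-0.932, -0.362, -0.006], [-0.362, 0.932, 0.002], [0.005, 0.004, -1.0]]
force: [-6.2, -0.6, 4.2]
opening: 0.002
grasp_force: 2.6
```

Request:
move_arm --increments '[{"xyz": [-1.8, -1.3, 0], "roll": 0, "grip": 0}, {"xyz": [-1.8, -1.3, 0], "roll": 0, "grip": 0}, {"xyz": [-1.8, -1.3, 0], "roll": 0, "grip": 0}, {"xyz": [-1.8, -1.3, 0], "roll": 0, "grip": 0}, {"xyz": [0, 0, 0], "roll": 0, "grip": 0}]'

```text
time_s: 12.02
position: [0.4663, -0.1438, 0.1083]
tcp_rot: [[-0.932, -0.363, -0.008], [-0.363, 0.932, 0.001], [0.008, 0.004, -1.0]]
force: [-9.9, -5.2, 5.7]
opening: 0.003
grasp_force: 5.1
```

Request:
move_arm --increments '[{"xyz": [-1.8, -1.2, 0], "roll": 0, "grip": 0}, {"xyz": [-1.8, -1.2, 0], "roll": 0, "grip": 0}, {"xyz": [-1.8, -1.2, 0], "roll": 0, "grip": 0}, {"xyz": [0, 0, 0], "roll": 0, "grip": 0}]'

```text
time_s: 12.35
position: [0.4722, -0.1459, 0.1083]
tcp_rot: [[-0.932, -0.363, -0.009], [-0.363, 0.932, -0.0], [0.009, 0.003, -1.0]]
force: [-11.4, -7.5, 5.1]
opening: 0.008
grasp_force: 6.4
```

Request:
move_arm --increments '[{"xyz": [-1.8, -1.2, 0], "roll": 0, "grip": 0}, {"xyz": [-1.8, -1.2, 0], "roll": 0, "grip": 0}, {"xyz": [0, 0, 0], "roll": 0, "grip": 0}, {"xyz": [0, 0, 0], "roll": 0, "grip": 0}]'

```text
time_s: 12.68
position: [0.4759, -0.147, 0.1084]
tcp_rot: [[-0.932, -0.363, -0.01], [-0.363, 0.932, -0.001], [0.01, 0.003, -1.0]]
force: [-12.2, -8.1, 6.5]
opening: 0.011
grasp_force: 6.9
```

Request:
move_arm --increments '[{"xyz": [-1.8, -1, 0], "roll": 0, "grip": 0}, {"xyz": [0, 0, 0], "roll": 0, "grip": 0}, {"xyz": [0, 0, 0], "roll": 0, "grip": 0}]'

```text
time_s: 12.93
position: [0.4778, -0.1474, 0.1083]
tcp_rot: [[-0.932, -0.363, -0.01], [-0.363, 0.932, -0.001], [0.01, 0.003, -1.0]]
force: [-12.7, -8.1, 5.3]
opening: 0.008
grasp_force: 7.3
```

Request:
move_arm --increments '[{"xyz": [-1.8, -0.9, 0], "roll": 0, "grip": 0}, {"xyz": [0, 0, 0], "roll": 0, "grip": 0}, {"xyz": [0, 0, 0], "roll": 0, "grip": 0}]'

```text
time_s: 13.18
position: [0.4797, -0.1478, 0.1083]
tcp_rot: [[-0.932, -0.363, -0.011], [-0.363, 0.932, -0.001], [0.01, 0.003, -1.0]]
force: [-12.5, -9.2, 6.3]
opening: 0.003
grasp_force: 7.6
```

Request:
move_arm --increments '[{"xyz": [-1.8, -0.9, 0], "roll": 0, "grip": 0}, {"xyz": [0, 0, 0], "roll": 0, "grip": 0}, {"xyz": [0, 0, 0], "roll": 0, "grip": 0}]'

```text
time_s: 13.43
position: [0.4814, -0.1481, 0.1083]
tcp_rot: [[-0.931, -0.364, -0.011], [-0.364, 0.932, -0.001], [0.011, 0.003, -1.0]]
force: [-13.1, -8.8, 6.9]
opening: 0.008
grasp_force: 8.1
```

Request:
move_arm --increments '[{"xyz": [-1.5, -0.7, 0], "roll": 0, "grip": 0}, {"xyz": [0, 0, 0], "roll": 0, "grip": 0}, {"xyz": [0, 0, 0], "roll": 0, "grip": 0}]'

```text
time_s: 13.68
position: [0.4823, -0.1483, 0.1083]
tcp_rot: [[-0.931, -0.364, -0.013], [-0.364, 0.931, -0.001], [0.012, 0.003, -1.0]]
force: [-14.5, -10.6, 7.5]
opening: 0.008
grasp_force: 8.9
```

Request:
move_arm --increments '[{"xyz": [-1.5, -0.7, 0], "roll": 0, "grip": 0}, {"xyz": [0, 0, 0], "roll": 0, "grip": 0}, {"xyz": [0, 0, 0], "roll": 0, "grip": 0}]'

```text
time_s: 13.93
position: [0.4824, -0.1483, 0.1083]
tcp_rot: [[-0.931, -0.365, -0.016], [-0.365, 0.931, -0.001], [0.015, 0.005, -1.0]]
force: [-17.9, -11.4, 10.6]
opening: 0.004
grasp_force: 10.7
```

Request:
move_arm --increments '[{"xyz": [-1.2, -0.5, 0], "roll": 0, "grip": 0}, {"xyz": [0, 0, 0], "roll": 0, "grip": 0}, {"xyz": [0, 0, 0], "roll": 0, "grip": 0}]'

```text
time_s: 14.18
position: [0.4824, -0.1482, 0.1082]
tcp_rot: [[-0.931, -0.365, -0.019], [-0.366, 0.931, -0.001], [0.018, 0.006, -1.0]]
force: [-21.0, -12.0, 11.5]
opening: 0.007
grasp_force: 12.4
```

Request:
move_arm --increments '[{"xyz": [0, 0, 0], "roll": 0, "grip": 0}, {"xyz": [0, 0, 0], "roll": 0, "grip": 0}, {"xyz": [0, 0, 0], "roll": 0, "grip": 0}, {"xyz": [0, 0, 0], "roll": 0, "grip": 0}, {"xyz": [0, 0, 0], "roll": 0, "grip": 0}]'

```text
time_s: 14.6
position: [0.4824, -0.1482, 0.1082]
tcp_rot: [[-0.931, -0.365, -0.019], [-0.365, 0.931, -0.001], [0.018, 0.006, -1.0]]
force: [-20.2, -12.7, 11.8]
opening: 0.01
grasp_force: 12.4
```

```bash
python3 - <<'E'
from h import *
p,d=bot.capture("top");q,_=bot.capture("side")
cv2.imwrite("pics/a3.png",np.hstack([cv2.resize(p[160:290,150:400],None,fx=1.6,fy=1.6),cv2.resize(q[100:280,220:420],(320,208))])[:,:,::-1])
s=bot.read_state();print(s["time_s"],s["position"],s["force"])
E
```

```text
14.7 [ 0.48240661 -0.14824208  0.10825223] [-20.60782303 -11.39596297  11.05468079]
```

View pics/a3.png

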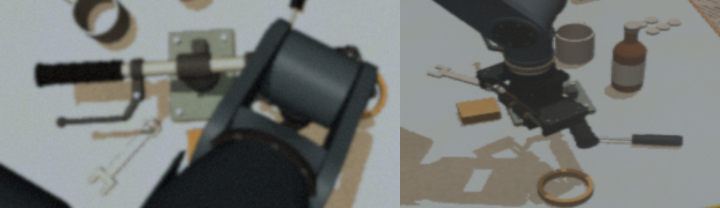

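The picture shows the long lever released at (60,121) in the left crop and nothing disturbed. The short lever is held at its stop: the TCP is steady, and 1.2 mm more command only raised the force.

Request:
move_arm --increments '[{"xyz": [0, 0, 0], "roll": 0, "grip": 0}, {"xyz": [0, 0, 0], "roll": 0, "grip": 0}, {"xyz": [0, 0, 0], "roll": 0, "grip": 0}, {"xyz": [0, 0, 0], "roll": 0, "grip": 0}, {"xyz": [0, 0, 0], "roll": 0, "grip": 0}]'

```text
time_s: 15.12
position: [0.4824, -0.1482, 0.1082]
tcp_rot: [[-0.931, -0.365, -0.019], [-0.365, 0.931, -0.001], [0.018, 0.006, -1.0]]
force: [-21.1, -12.5, 11.5]
opening: 0.004
grasp_force: 12.4
```

```bash
python3 -c "
from rig import bot
print(bot.hand_in())"
```

```text
the job is handed in; nothing more can be done
None
```

I pressed the long lever to its stop, held it about 1 s and let it spring fully back, then pressed the short lever to its stop; the job was handed in at about 15 s with it still held in (wrist force about 27 N).

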